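# Set a sample jar to air in the drying box

### The arm

A 6-joint arm with a two-finger parallel gripper is mounted at the origin on a cart in front of the work surface, level with it; the furniture and walls round the work are solid. World frame = base frame: x ahead of the robot, y to its left, z up, the work surface at z = 0. Lengths are in m, angles in rad, forces in N, time in s.
With the tool pointing down it reaches from about 0.25 to 0.775 m from the base axis. Payload 8.9 kg.
Tool frame: the origin (TCP) lies on the centre line of the jaws, within the pads' length; the fingertips stand 25 mm ahead of it and the grasp point (between the pads) lies 6 mm ahead of it; z points along the fingers, y is the line along which they close (so a half turn about z gives the same grasp; the last joint's range is limited). The gripper opens to 85 mm and grips with 20 to 120 N. Pads are 22 mm wide; open, the fingers measure 114 mm over their backs; the gripper's body (76 mm by 85 mm) begins 54 mm behind the grasp point. The pads swing forward as they close: fully open they stand 13 mm farther back than shut.
Start: joints at [-1.254, 0.291, -0.153, 1.127, 0, 1.431], TCP at [0.231, -0.471, 0.256] pointing down, gripper open.
Joint ranges: [-2.52, 2.52], [-0.91, 1.74], [-1.3, 1.37], [-1.96, 2.02], [-1.52, 1.47], [-3.14, 3.14]. Speed limits (rad/s): [2.22, 2.22, 2.79, 3.14, 3.14, 3.14].

### API

Orientations are given as a unit quaternion [x, y, z, w].
In Python, from rig import * gives the robot as it stands. The module is installed in compiled form; this text tells all that it offers.
- The arm moves only by the tool apply_moves, never from a script. Its argument "plan" is a list of rows, each an object of numbers: "ax", "ay", "az": the turn, a rotation vector about the tool's x, y, z in degrees; "x", "y", "z": the shift along the tool's x, y, z in units of 30 mm (1.0 is 30 mm); "claw": the opening in per cent of the stroke, from 0 (shut) to 100 (fully open). In form: [{"ax": .., "ay": .., "az": .., "x": .., "y": .., "z": .., "claw": ..}, ...]. A call has 1 to 20 rows; each row shifts and turns the commanded pose from where the row before left it, along the tool's axes as they then stand; what a row does not reach is not made up. A row lasts 1/12 s, in which the tool goes at most 41.7 mm and 7.16 degrees, less where a joint would pass 70% of its speed; a pose out of reach is approached as far as the arm can. A call is refused whole if a number of a shift passes 1 or a number of a turn 7.16, either way. A call with a gripper value outside its range is refused whole. The fingers move at their own pace and stop on an object; "grip_force" is the grip in N (left out, the last holds). Time passes only in rows, so rows that do not move let the fingers close. It gives the time, the measured TCP pose, the force, the opening and the grip force at its end, in the units of the state.
- get_state(): the state, without advancing time (a new reading comes with each control period).
- snapshot(name): name is "scene" or "top" or "wrist"; returns a dict with "frame" (384x512x3 uint8, blue, green, red), "depth" (384x512 float32, m along the optical axis (not along the pixel's ray), 0 where there is no reading), "intrinsics" (3x3 intrinsics, pixels), "rvec" (rotation vector, rad) and "tvec" (3), from world to camera coordinates, as OpenCV has them. Camera axes: x right, y down, z forward; pixel columns grow to the right and rows downward; lengths in m; the calibration is good to about 2 mm. A picture is of the moment at which its call begins.
- hand_in(): hands the job in; it is judged then, once.
The state is a dict: "time": time; "qpos": joint angles; "qd": joint speeds; "tau": joint torques, N m; "tool_pos": TCP position; "ee_rot": TCP orientation; "ft_force": force on the tool from outside, world axes, zero at the start; "moment": the same for the moment, N m; "gripper_width": opening from 0.0 (shut) to 1.0 (fully open); "grasp_force": force on a finger pad.
Only numpy, scipy, OpenCV 4.12 (cv2) and the standard library are available. Lean on these libraries where they do the work, as an engineer would, in place of code of your own. Each camera call takes 0.05 s, during which the arm holds its last target. There are 200 camera calls.

### The job

Set the jar with the orange label to air in the drying box: lift the counterweighted hood by its black bar past its balance point until it rests fully open by itself, slide the clear front guard all the way open to the left, and stand the jar upright and gently, wholly on the blue pad inside. Let go of the jar, then slide the guard fully shut again, leaving the hood up and the jar on its pad. Do not knock over or shift the other jar.

Things in the scene. Friction and masses are not known exactly. Their poses are not given: they have to be found in the camera images.
- drying_box: Fixed box, 180 mm deep (x), 176 mm wide (y), 164 mm inside, clear side walls 134 mm high, open at the front; origin: centre of its underside; x points from the open front to the rear, y to the left seen from the robot, z up; yaw within 0.12 rad. An aluminium groove for the guard, 14 mm high, runs along the front at x -105 to -88 mm, y -90 to +262 mm.
- roof_edge (a point): middle of the front edge of the box's fixed white roof (underside; box frame 44, 0, 130 mm; 6 mm thick), which covers only the rear, from here to the rear wall 40 mm behind. It overhangs the pad: a vertical tool would strike it, so come in from the front with the tool leaning back towards the robot by some 35 degrees.
- pad_top (a point): centre of the top face of the round blue pad (diameter 90 mm, 4 mm thick) on the inner floor: box frame (25, 0, 12) mm. Axes as the box.
- hood_hinge (a point): middle of the hood's hinge axis, which runs along the box's y: box frame (45, 0, 160) mm. Axes as the box.
- hood_grip (a point): centre of the hood's black round grip bar, 12 mm thick, 100 mm long along the box's y, 175 mm from the hinge axis, held by two 8 mm rods (at y -42 and +42 mm), 37 mm clear of the hood's front lip. Hood down: box frame (-130, 0, 160) mm; it circles about the hinge, first up, then to the rear. Fingers can straddle its middle from above, one in the gap to the lip.
- hood (a joint): angle of the hood, rad: 0 = down (shut), 1.75 = against its open stop, standing up and leaning a little to the rear. A steel counterweight bar turns with it 38 mm above the hinge: below about 0.87 rad it falls shut, above that it falls open by itself and stays. Lifting takes about 1.7 N at the bar.
- guard_grip (a point): grip point of the guard, 18 mm below the top of a black upright post on the guard's front, 14 mm wide (box y), 16 mm deep (box x), its top 153 mm above the table; with the guard shut at box frame (-114, -55, 135) mm; it moves with the guard. Grip it from above across its 14 mm width.
- guard (a joint): travel of the sliding front guard (clear panel, 172 mm wide, top 113 mm above the table), m: 0 = shut, 0.165 = fully open; grows towards the box's +y (left). Friction about 1 N; it stays where it is left.
- orange_jar: the jar to air: clear sample jar with pale contents, black screw lid and a white and orange label on the side that faces the robot, 61 mm diameter, 74 mm high, about 0.16 kg, standing upright on the table; origin: centre of its underside, z up. Grip it across its diameter about 50 mm above its underside.
- grey_jar: another jar of the same shape, with dark grey contents, black lid and no orange, 60 mm diameter, 68 mm high; the two jars may swap places; origin: centre of its underside, z up. Leave it alone.
Mind the look-alikes: they are no part of the job. Leave any green or yellow look-alike of the orange_jar alone.

How it is judged:
By the outcome, as a careful person would: the job done as asked, in the order asked, and still so for the second after the job is handed in, with the robot touching nothing.
It also fails if it takes over 72 s, if anything falls off the work surface, if the arm or the gripper's body presses on something with over 40 N, if the wrist force passes 120 N, or if a joint passes its speed limit or range.

## Working session

There is one attempt and no reset: what is moved stays moved. The work goes in short steps, Python scripts to look and compute and a tool call to move; the robot and the scene stay as the last step left them, time stands still between calls to the robot, and variables do not carry over. Pictures are saved under pics/ and viewed, at most 10 in all, crops included, and the job is handed in when it is done.

Besides the shell and the picture viewer there is one more tool, called after "Emit:" as name(argument=value, ...), one argument or row to a line, values as JSON. apply_moves: Moves the arm, as the interface text tells. Its arguments: {"type":"object","properties":{"plan":{"type":"array"},"grip_force":{"type":"number"}},"required":["plan"]}

```bash
mkdir -p pics; cat > h.py <<'E'
from rig import *
import numpy as np, cv2
from scipy.spatial.transform import Rotation as R
def cam(n):
    s=snapshot(n); s['R']=cv2.Rodrigues(np.array(s['rvec'],float))[0]; s['t']=np.array(s['tvec'],float).ravel(); s['K']=np.array(s['intrinsics'],float); return s
def ray(s,u,v):
    d=s['R'].T@(np.linalg.inv(s['K'])@[u,v,1]); return -s['R'].T@s['t'], d
def onz(s,u,v,z):
    c,d=ray(s,u,v); return c+d*(z-c[2])/d[2]
def dep(s,u,v):
    c,d=ray(s,u,v); return c+d*s['depth'][int(round(v)),int(round(u))]
def proj(s,p):
    q=s['K']@(s['R']@np.array(p,float)+s['t']); return q[:2]/q[2]
def tri(s1,p1,s2,p2):
    A=[];b=[]
    for s,p in((s1,p1),(s2,p2)):
        c,d=ray(s,*p); d/=np.linalg.norm(d); M=np.eye(3)-np.outer(d,d); A.append(M);b.append(M@c)
    return np.linalg.lstsq(np.vstack(A),np.hstack(b),rcond=None)[0]
E
python3 - <<'E'
from h import *
import pickle
d={n:cam(n) for n in('scene','top')}
pickle.dump(d,open('d.pkl','wb'))
for n in d:
    cv2.imwrite(f'pics/{n}0.png',cv2.resize(d[n]['frame'],(800,600))); print(n,-d[n]['R'].T@d[n]['t'],d[n]['K'].tolist())
print(get_state())
E
```

```text
scene [1.28914333 0.24687449 0.8354508 ] [[498.79480867346814, 0.0, 257.78929377707584], [0.0, 498.79480867346814, 192.3314754089889], [0.0, 0.0, 1.0]]
top [ 0.32540565 -0.19516773  0.91960168] [[371.22121654250714, 0.0, 257.089673669018], [0.0, 371.22121654250714, 188.548048377088], [0.0, 0.0, 1.0]]
{'time': 0.1, 'qpos': array([-1.25427402e+00,  2.91209476e-01, -1.54005881e-01,  1.12672979e+00,
        1.26238552e-05,  1.43151800e+00]), 'qd': array([-2.15655303e-03, -1.98293895e-03,  3.61050942e-03,  8.00511267e-04,
       -8.72961740e-05, -8.75986603e-04]), 'tau': array([ 6.28055404e-04, -5.37973452e+01,  3.31919110e+01,  9.29546513e-03,
       -3.19764940e-04, -1.39485931e-05]), 'tool_pos': array([ 0.23100158, -0.47105581,  0.25581403]), 'ee_rot': array([ 9.74142770e-01,  2.25932587e-01, -4.45515761e-05, -5.72714260e-04]), 'ft_force': array([ 0.10463544,  0.12210751, -0.06893398]), 'moment': array([-0.00167267,  0.00106819,  0.04538733]), 'grasp_force': 0.0, 'gripper_width': 1.0000936015400743}
```

View pics/scene0.png

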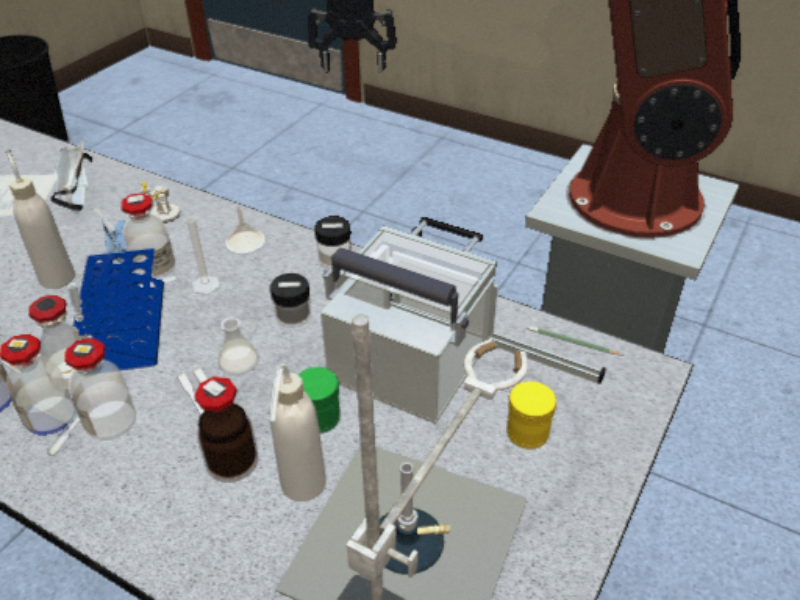

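View pics/top0.png

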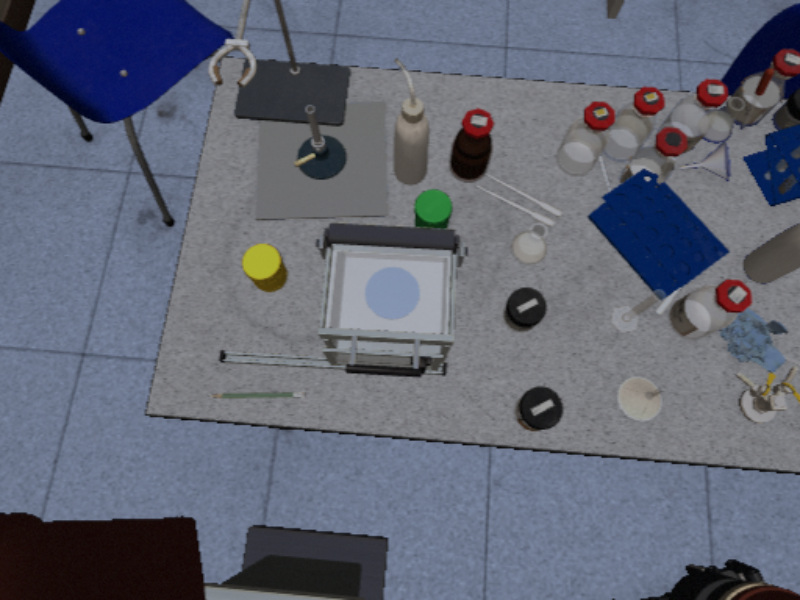

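Scene view: the hood's black bar is at about (450,230). The pale jar is at (332,235), the dark jar at (290,297). Top view: the pad is at (392,293), the bar at (385,370), the groove's left end at (223,356). The pale (near) jar's lid is at (540,408) and the dark one's at (525,308).

```bash
python3 - <<'E'
from h import *
import pickle
d=pickle.load(open('d.pkl','rb')); T,S=d['top'],d['scene']
def blob(s,box,f,n=''):
    x0,y0,x1,y1=[int(a/1.5625) for a in box]
    m=np.zeros(s['frame'].shape[:2],np.uint8); m[y0:y1,x0:x1]=f(s['frame'].astype(int))[y0:y1,x0:x1]
    k,l,st,c=cv2.connectedComponentsWithStats(m); i=1+np.argmax(st[1:,4]); m=(l==i).astype(np.uint8)
    cn=max(cv2.findContours(m,0,1)[0],key=len); r=cv2.minAreaRect(cn); print(n,st[i],c[i],r); return c[i],m,r
dark=lambda f:f.max(2)<60
cp,m,r=blob(T,(330,240,450,335),lambda f:(f[...,0]-f[...,2]>30),'pad')
print('pad',onz(T,*cp,.012), dep(T,*cp))
for nm,bt,bs in(('near',(510,380,570,435),(305,205,360,262)),('far',(500,280,555,333),(262,265,318,300))):
    ct,mt,rt=blob(T,bt,dark,nm); cs,ms,rs=blob(S,bs,dark,nm)
    print(nm,'tri',tri(T,ct,S,cs),'top depth',dep(T,*ct))
    v,u=np.nonzero(mt); P=np.array([dep(T,a,b) for a,b in zip(u,v)]); z=np.percentile(P[:,2],80); Q=P[P[:,2]>z-.006]; print(z,Q.min(0),Q.max(0),(Q.min(0)+Q.max(0))/2)
cb,mb,rb=blob(T,(335,360,430,378),dark,'bar')
cs,ms,rs=blob(S,(412,214,490,245),dark,'bar')
print('bar',tri(T,cb,S,cs))
v,u=np.nonzero(mb); P=np.array([dep(T,a,b) for a,b in zip(u,v)]); print(np.median(P,0),P[P[:,2]>.14].min(0),P.max(0))
for q in((223,356),(445,369)): print('groove',onz(T,q[0]/1.5625,q[1]/1.5625,.014))
# roof/counterweight
x=T['frame'];cv2.imwrite('pics/topc.png',cv2.resize(x[130:280,130:370],(800,500),interpolation=cv2.INTER_CUBIC))
y=S['frame'];cv2.imwrite('pics/scec.png',cv2.resize(y[120:260,160:400],(800,467),interpolation=cv2.INTER_CUBIC))
E
```

```text
pad [234 171  35  33 900] [250.72555556 187.01666667] ((251.0, 187.0), (32.0, 34.0), 90.0)
pad [ 0.60938262 -0.15768162  0.012     ] [ 0.56258065 -0.16385967  0.16158094]
near [331 248  29  27 521] [345.23608445 261.17850288] ((345.0, 261.0), (26.0, 28.0), 90.0)
near [202 138  23  19 295] [212.71525424 147.97288136] ((213.0, 147.0), (18.0, 22.0), 90.0)
near tri [ 0.43605512 -0.39113888  0.05863336] top depth [ 0.43444122 -0.38834485  0.07298813]
0.07404107345744027 [ 0.40689191 -0.42012813  0.06840782] [ 0.46519999 -0.36309392  0.07728041] [ 0.43604595 -0.39161102  0.07284412]
far [323 184  26  27 473] [335.33192389 197.48625793] ((335.5, 197.0), (26.0, 25.0), 90.0)
far [174 175  24  17 286] [185.73776224 184.4020979 ] ((185.5, 183.0), (16.0, 23.0), 90.0)
far tri [ 0.58748942 -0.36650632  0.0556399 ] top depth [ 0.58415462 -0.36397921  0.06563078]
0.06778345506593235 [ 0.32540565 -0.3945181   0.06188587] [ 0.61852131 -0.19516773  0.91960168] [ 0.47196348 -0.29484291  0.49074377]
bar [221 230  54  11 309] [248.82200647 236.23624595] ((247.6805877685547, 236.32891845703125), (9.915990829467773, 53.338260650634766), 86.34777069091797)
bar [269 139  40  15 154] [288.7012987  145.75324675] ((288.67889404296875, 145.9036865234375), (40.516056060791016, 4.2144365310668945), 16.69924545288086)
bar [ 0.45512889 -0.16541382  0.15888119]
[ 0.45534154 -0.17012433  0.16455274] [ 0.32540565 -0.21893851  0.14064867] [ 0.48529263 -0.09494747  0.91960168]
groove [0.48011658 0.098345   0.014     ]
groove [ 0.4899858  -0.25274112  0.014     ]
```

View pics/topc.png

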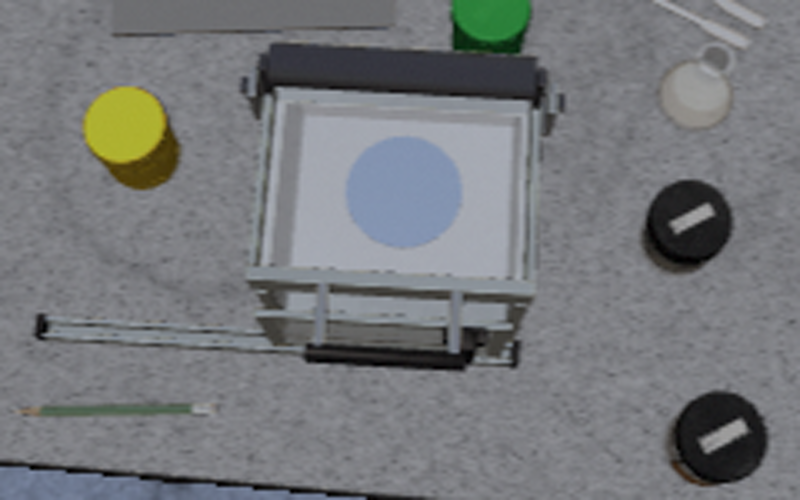

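View pics/scec.png

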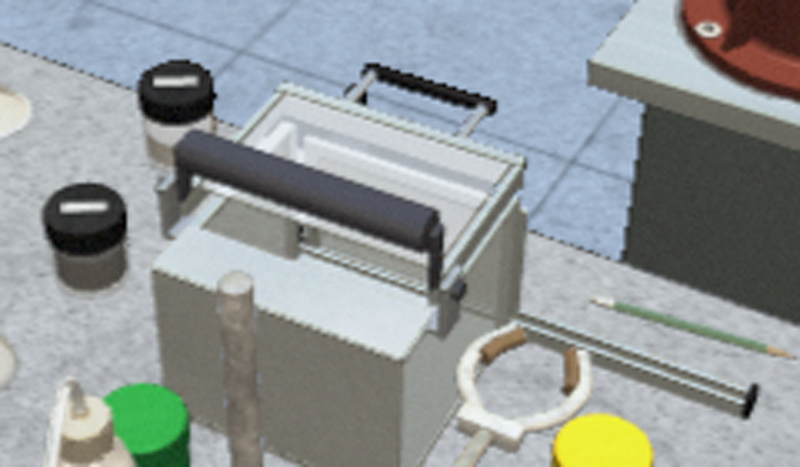

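```bash
cat >> h.py <<'E'
BO=np.array([.5842,-.1592,0]); YAW=.028; RB=R.from_euler('z',YAW)
B=lambda x,y,z: BO+RB.apply([x,y,z])
def tool(yaw_deg,lean=0): # tool x at box yaw; lean: fingers point forward (box +x)
    return RB*R.from_euler('y',-lean,degrees=True)*R.from_euler('z',yaw_deg,degrees=True)*R.from_euler('x',180,degrees=True)
def goto(gp,Rt,p=None,r=None): # gp=grasp point target
    s=get_state(); p=s['tool_pos'] if p is None else p; r=R.from_quat(s['ee_rot']) if r is None else r
    tcp=gp-.006*Rt.as_matrix()[:,2]
    print('rot',(r.inv()*Rt).as_rotvec(degrees=True).round(2),'shift after rot',(Rt.inv().apply(tcp-p)/.03).round(2)); return tcp
E
python3 - <<'E'
from h import *
import pickle
d=pickle.load(open('d.pkl','rb')); T=d['top']
a,b=[onz(T,130+u/3.3333,130+v/3.3333,.16) for u,v in((306,352),(470,361))]; print('bar ends',a,b,(a+b)/2, B(-.13,0,.16))
Rt=tool(90); print(Rt.as_matrix().round(2))
t=goto(B(-.13,0,.23),Rt); t=goto(B(-.13,0,.16),Rt,t,Rt)
E
```

```text
bar ends [ 0.45331733 -0.11400905  0.16      ] [ 0.45655497 -0.21545417  0.16      ] [ 0.45493615 -0.16473161  0.16      ] [ 0.45425096 -0.16283952  0.16      ]
[[-0.03  1.    0.  ]
 [ 1.    0.03  0.  ]
 [ 0.    0.   -1.  ]]
rot [-5.000e-02 -5.000e-02 -6.549e+01] shift after rot [10.06  7.73  0.66]
rot [0. 0. 0.] shift after rot [ 0.   -0.    2.33]
```

Emit:
apply_moves(
  plan=[
    {"az":-6.55,"claw":40},
    {"az":-6.55,"claw":40},
    {"az":-6.55,"claw":40},
    {"az":-6.55,"claw":40},
    {"az":-6.55,"claw":40},
    {"az":-6.55,"claw":40},
    {"az":-6.55,"claw":40},
    {"az":-6.55,"claw":40},
    {"az":-6.55,"claw":40},
    {"az":-6.55,"claw":40},
    {"claw":40},
  ],
  grip_force=25,
)

```text
invalid input
```

Emit:
apply_moves(
  plan=[
    {"x":0.7,"y":0.5,"claw":40},
    {"x":0.85,"y":0.65,"claw":40},
    {"x":0.85,"y":0.65,"claw":40},
    {"x":0.85,"y":0.65,"claw":40},
    {"x":0.85,"y":0.65,"claw":40},
    {"x":0.85,"y":0.65,"claw":40},
    {"x":0.85,"y":0.65,"claw":40},
    {"x":0.85,"y":0.65,"claw":40},
    {"x":0.85,"y":0.65,"claw":40},
    {"x":0.85,"y":0.65,"claw":40},
    {"x":0.85,"y":0.65,"claw":40},
    {"x":0.85,"y":0.7,"claw":40},
    {"claw":40},
    {"claw":40},
  ],
)

```text
invalid input
```

```bash
python3 - <<'E'
from h import *
goto(B(-.13,0,.16),tool(90))
s=get_state();print(s['tool_pos'],s['time'],s['gripper_width'],s['qpos'])
w=cam('wrist'); cv2.imwrite('pics/w1.png',w['frame'])
E
```

```text
rot [-5.000e-02 -5.000e-02 -6.549e+01] shift after rot [10.06  7.73  2.99]
[ 0.23100158 -0.47105581  0.25581403] 0.1 1.0000936015400743 [-1.25427402e+00  2.91209476e-01 -1.54005881e-01  1.12672979e+00
  1.26238552e-05  1.43151800e+00]
```

View pics/w1.png

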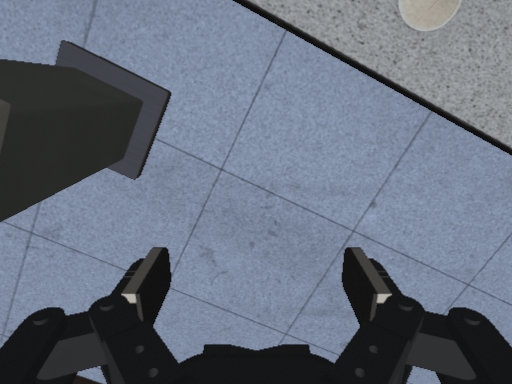

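The wrist view shows only the open fingers and the floor, because both calls were refused and the arm has not moved. I'll give all seven keys in every row.

Emit:
apply_moves(
  plan=[
    {"ax":0,"ay":0,"az":-6.55,"x":0,"y":0,"z":0,"claw":40},
    {"ax":0,"ay":0,"az":-6.55,"x":0,"y":0,"z":0,"claw":40},
    {"ax":0,"ay":0,"az":-6.55,"x":0,"y":0,"z":0,"claw":40},
    {"ax":0,"ay":0,"az":-6.55,"x":0,"y":0,"z":0,"claw":40},
    {"ax":0,"ay":0,"az":-6.55,"x":0,"y":0,"z":0,"claw":40},
    {"ax":0,"ay":0,"az":-6.55,"x":0,"y":0,"z":0,"claw":40},
    {"ax":0,"ay":0,"az":-6.55,"x":0,"y":0,"z":0,"claw":40},
    {"ax":0,"ay":0,"az":-6.55,"x":0,"y":0,"z":0,"claw":40},
    {"ax":0,"ay":0,"az":-6.55,"x":0,"y":0,"z":0,"claw":40},
    {"ax":0,"ay":0,"az":-6.55,"x":0,"y":0,"z":0,"claw":40},
  ],
  grip_force=25,
)

```text
time: 0.98
tool_pos: [0.231, -0.4712, 0.2561]
ee_rot: [0.695, 0.719, 0.0, -0.0]
ft_force: [0.1, 0.0, -0.2]
gripper_width: 0.398
grasp_force: 0.0
```

Emit:
apply_moves(
  plan=[
    {"ax":0,"ay":0,"az":0,"x":0.7,"y":0.5,"z":0,"claw":40},
    {"ax":0,"ay":0,"az":0,"x":0.85,"y":0.65,"z":0,"claw":40},
    {"ax":0,"ay":0,"az":0,"x":0.85,"y":0.65,"z":0,"claw":40},
    {"ax":0,"ay":0,"az":0,"x":0.85,"y":0.65,"z":0,"claw":40},
    {"ax":0,"ay":0,"az":0,"x":0.85,"y":0.65,"z":0,"claw":40},
    {"ax":0,"ay":0,"az":0,"x":0.85,"y":0.65,"z":0,"claw":40},
    {"ax":0,"ay":0,"az":0,"x":0.85,"y":0.65,"z":0,"claw":40},
    {"ax":0,"ay":0,"az":0,"x":0.85,"y":0.65,"z":0,"claw":40},
    {"ax":0,"ay":0,"az":0,"x":0.85,"y":0.65,"z":0,"claw":40},
    {"ax":0,"ay":0,"az":0,"x":0.85,"y":0.65,"z":0,"claw":40},
    {"ax":0,"ay":0,"az":0,"x":0.85,"y":0.65,"z":0,"claw":40},
    {"ax":0,"ay":0,"az":0,"x":0.85,"y":0.7,"z":0,"claw":40},
    {"ax":0,"ay":0,"az":0,"x":0,"y":0,"z":0,"claw":40},
    {"ax":0,"ay":0,"az":0,"x":0,"y":0,"z":0,"claw":40},
  ],
)

```text
time: 2.15
tool_pos: [0.454, -0.1621, 0.256]
ee_rot: [0.696, 0.718, -0.0, -0.0]
ft_force: [0.4, -0.7, -0.8]
gripper_width: 0.401
grasp_force: 0.0
```

```bash
python3 - <<'E'
from h import *
goto(B(-.13,0,.16),tool(90))
s=get_state();print(s['tool_pos'],s['time'],s['gripper_width'],s['qpos'])
w=cam('wrist'); cv2.imwrite('pics/w2.png',w['frame'])
print('bar',proj(w,B(-.13,0,.16)),'post top',proj(w,B(-.114,-.055,.153)))
E
```

```text
rot [-0.03 -0.01  0.2 ] shift after rot [-0.02  0.01  3.  ]
[ 0.45403035 -0.16214844  0.25603245] 2.15 0.40112598141293526 [-4.94785576e-01  2.10036504e-01 -2.62164018e-01  1.09915386e+00
 -2.99404961e-05  1.04460723e+00]
bar [258.07988763 203.4634885 ] post top [276.66260601 261.62668994]
```

View pics/w2.png

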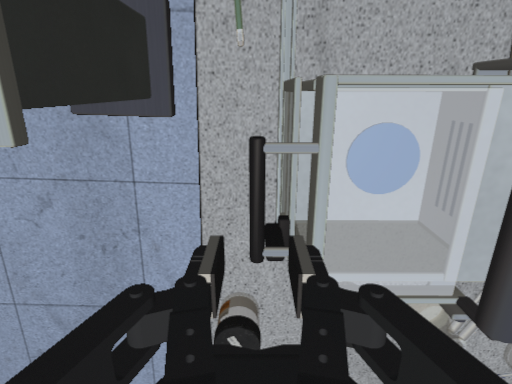

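The bar shows at (257,200), matching the projection (258,203), and lies between the fingers. I'll go down and grip it.

Emit:
apply_moves(
  plan=[
    {"ax":0,"ay":0,"az":0,"x":0,"y":0,"z":0.6,"claw":40},
    {"ax":0,"ay":0,"az":0,"x":0,"y":0,"z":0.6,"claw":40},
    {"ax":0,"ay":0,"az":0,"x":0,"y":0,"z":0.6,"claw":40},
    {"ax":0,"ay":0,"az":0,"x":0,"y":0,"z":0.6,"claw":40},
    {"ax":0,"ay":0,"az":0,"x":0,"y":0,"z":0.6,"claw":40},
    {"ax":0,"ay":0,"az":0,"x":0,"y":0,"z":0,"claw":40},
    {"ax":0,"ay":0,"az":0,"x":0,"y":0,"z":0,"claw":0},
    {"ax":0,"ay":0,"az":0,"x":0,"y":0,"z":0,"claw":0},
    {"ax":0,"ay":0,"az":0,"x":0,"y":0,"z":0,"claw":0},
    {"ax":0,"ay":0,"az":0,"x":0,"y":0,"z":0,"claw":0},
    {"ax":0,"ay":0,"az":0,"x":0,"y":0,"z":0,"claw":0},
    {"ax":0,"ay":0,"az":0,"x":0,"y":0,"z":0,"claw":0},
  ],
  grip_force=25,
)

```text
time: 3.2
tool_pos: [0.4545, -0.1642, 0.1671]
ee_rot: [0.697, 0.717, 0.0, 0.001]
ft_force: [5.0, -2.9, -2.2]
gripper_width: 0.13
grasp_force: 25.2
```

```bash
python3 - <<'E'
import numpy as np
th=np.linspace(0,1.7,18); y=-.175*np.cos(th)/.03; z=-.175*np.sin(th)/.03
for t,a,b in zip(th[1:],np.diff(y),np.diff(z)): print(round(t,2),a.round(2),b.round(2))
E
```

```text
0.1 0.03 -0.58
0.2 0.09 -0.58
0.3 0.14 -0.56
0.4 0.2 -0.55
0.5 0.25 -0.53
0.6 0.3 -0.5
0.7 0.35 -0.46
0.8 0.4 -0.43
0.9 0.44 -0.38
1.0 0.47 -0.34
1.1 0.51 -0.29
1.2 0.53 -0.24
1.3 0.55 -0.18
1.4 0.57 -0.13
1.5 0.58 -0.07
1.6 0.58 -0.01
1.7 0.58 0.05
```

Emit:
apply_moves(
  plan=[
    {"ax":0,"ay":0,"az":0,"x":0,"y":0.03,"z":-0.58,"claw":0},
    {"ax":0,"ay":0,"az":0,"x":0,"y":0.09,"z":-0.58,"claw":0},
    {"ax":0,"ay":0,"az":0,"x":0,"y":0.14,"z":-0.56,"claw":0},
    {"ax":0,"ay":0,"az":0,"x":0,"y":0.2,"z":-0.55,"claw":0},
    {"ax":0,"ay":0,"az":0,"x":0,"y":0.25,"z":-0.53,"claw":0},
    {"ax":0,"ay":0,"az":0,"x":0,"y":0.3,"z":-0.5,"claw":0},
    {"ax":0,"ay":0,"az":0,"x":0,"y":0.35,"z":-0.46,"claw":0},
    {"ax":0,"ay":0,"az":0,"x":0,"y":0,"z":0,"claw":0},
  ],
)

```text
time: 3.87
tool_pos: [0.4977, -0.1627, 0.2814]
ee_rot: [0.697, 0.717, 0.002, 0.002]
ft_force: [8.4, -2.6, -7.6]
gripper_width: 0.13
grasp_force: 25.8
```

Emit:
apply_moves(
  plan=[
    {"ax":0,"ay":0,"az":0,"x":0,"y":0.4,"z":-0.43,"claw":0},
    {"ax":0,"ay":0,"az":0,"x":0,"y":0.44,"z":-0.38,"claw":0},
    {"ax":0,"ay":0,"az":0,"x":0,"y":0.47,"z":-0.34,"claw":0},
    {"ax":0,"ay":0,"az":0,"x":0,"y":0.51,"z":-0.29,"claw":0},
    {"ax":0,"ay":0,"az":0,"x":0,"y":0.53,"z":-0.24,"claw":0},
    {"ax":0,"ay":0,"az":0,"x":0,"y":0.55,"z":-0.18,"claw":0},
    {"ax":0,"ay":0,"az":0,"x":0,"y":0.57,"z":-0.13,"claw":0},
    {"ax":0,"ay":0,"az":0,"x":0,"y":0.58,"z":-0.07,"claw":0},
    {"ax":0,"ay":0,"az":0,"x":0,"y":0.58,"z":-0.01,"claw":0},
    {"ax":0,"ay":0,"az":0,"x":0,"y":0.58,"z":0.05,"claw":0},
    {"ax":0,"ay":0,"az":0,"x":0,"y":0,"z":0,"claw":0},
  ],
)

```text
time: 4.78
tool_pos: [0.6528, -0.1578, 0.3394]
ee_rot: [0.697, 0.717, 0.0, 0.001]
ft_force: [2.1, -0.2, 3.4]
gripper_width: 0.125
grasp_force: 27.3
```

Emit:
apply_moves(
  plan=[
    {"ax":0,"ay":0,"az":0,"x":0,"y":0,"z":0,"claw":45},
    {"ax":0,"ay":0,"az":0,"x":0,"y":0,"z":0,"claw":45},
    {"ax":0,"ay":0,"az":0,"x":0,"y":0,"z":0,"claw":45},
    {"ax":0,"ay":0,"az":0,"x":0,"y":0,"z":0,"claw":45},
    {"ax":0,"ay":0,"az":0,"x":0,"y":0,"z":-0.5,"claw":45},
    {"ax":0,"ay":0,"az":0,"x":0,"y":0,"z":-0.7,"claw":45},
    {"ax":0,"ay":0,"az":0,"x":0,"y":0,"z":-0.7,"claw":45},
    {"ax":0,"ay":0,"az":0,"x":0,"y":0,"z":0,"claw":45},
  ],
)

```text
time: 5.45
tool_pos: [0.6506, -0.1583, 0.4011]
ee_rot: [0.697, 0.717, 0.001, 0.002]
ft_force: [0.6, 0.7, 0.7]
gripper_width: 0.451
grasp_force: 0.0
```

```bash
python3 - <<'E'
from h import *
print(get_state()['tool_pos'])
goto(B(-.114,-.055,.215),tool(180))
s=cam('scene'); t=cam('top'); 
cv2.imwrite('pics/after_hood.png',np.hstack([s['frame'][60:300,130:400],t['frame'][100:340,120:390]]))
E
```

```text
[ 0.65063608 -0.15825518  0.40110191]
rot [  0.12   0.31 -90.  ] shift after rot [ 6.01 -1.8   6.  ]
```

View pics/after_hood.png

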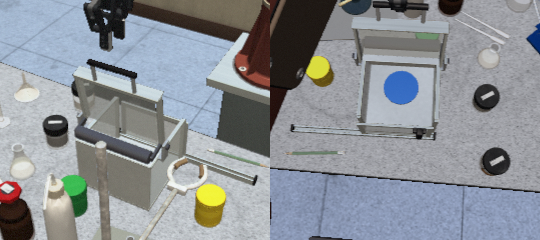

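Left crop: the hood stands up with its bar above it. Right crop: the pad is at (401,88), the post near (420,133) and the guard is shut.

Emit:
apply_moves(
  plan=[
    {"ax":0,"ay":0,"az":0,"x":-0.1,"y":-0.5,"z":0,"claw":45},
    {"ax":0,"ay":0,"az":0,"x":-0.3,"y":-0.9,"z":0,"claw":45},
    {"ax":0,"ay":0,"az":0,"x":-0.3,"y":-0.9,"z":0,"claw":45},
    {"ax":0,"ay":0,"az":0,"x":-0.3,"y":-0.9,"z":0,"claw":45},
    {"ax":0,"ay":0,"az":0,"x":-0.3,"y":-0.9,"z":0,"claw":45},
    {"ax":0,"ay":0,"az":0,"x":-0.3,"y":-0.9,"z":0,"claw":45},
    {"ax":0,"ay":0,"az":0,"x":-0.2,"y":-0.9,"z":0,"claw":45},
    {"ax":0,"ay":0,"az":0,"x":0,"y":-0.1,"z":0,"claw":45},
  ],
)

```text
time: 6.22
tool_pos: [0.4681, -0.2174, 0.3963]
ee_rot: [0.698, 0.716, -0.001, -0.001]
ft_force: [-0.2, -0.4, 0.7]
gripper_width: 0.45
grasp_force: 0.0
```

Emit:
apply_moves(
  plan=[
    {"ax":0,"ay":0,"az":-6.92,"x":0,"y":0,"z":0.3,"claw":45},
    {"ax":0,"ay":0,"az":-6.92,"x":0,"y":0,"z":0.4,"claw":45},
    {"ax":0,"ay":0,"az":-6.92,"x":0,"y":0,"z":0.4,"claw":45},
    {"ax":0,"ay":0,"az":-6.92,"x":0,"y":0,"z":0.4,"claw":45},
    {"ax":0,"ay":0,"az":-6.92,"x":0,"y":0,"z":0.4,"claw":45},
    {"ax":0,"ay":0,"az":-6.92,"x":0,"y":0,"z":0.4,"claw":45},
    {"ax":0,"ay":0,"az":-6.92,"x":0,"y":0,"z":0.4,"claw":45},
    {"ax":0,"ay":0,"az":-6.92,"x":0,"y":0,"z":0.4,"claw":45},
    {"ax":0,"ay":0,"az":-6.92,"x":0,"y":0,"z":0.4,"claw":45},
    {"ax":0,"ay":0,"az":-6.92,"x":0,"y":0,"z":0.4,"claw":45},
    {"ax":0,"ay":0,"az":-6.92,"x":0,"y":0,"z":0.4,"claw":45},
    {"ax":0,"ay":0,"az":-6.92,"x":0,"y":0,"z":0.4,"claw":45},
    {"ax":0,"ay":0,"az":-6.92,"x":0,"y":0,"z":0.4,"claw":45},
    {"ax":0,"ay":0,"az":0,"x":0,"y":0,"z":0,"claw":45},
    {"ax":0,"ay":0,"az":0,"x":0,"y":0,"z":0,"claw":45},
  ],
)

```text
time: 7.47
tool_pos: [0.4714, -0.2164, 0.2429]
ee_rot: [-0.012, 1.0, 0.001, -0.001]
ft_force: [-0.0, 0.6, 0.7]
gripper_width: 0.45
grasp_force: 0.0
```

```bash
python3 - <<'E'
from h import *
print(get_state()['tool_pos'],get_state()['qpos'].round(2))
goto(B(-.114,-.055,.137),tool(180))
w=cam('wrist');t=cam('top'); cv2.imwrite('pics/w3.png',np.hstack([w['frame'],cv2.resize(t['frame'][200:260,240:300],(288,384)[::1])]))
print('post',proj(w,B(-.114,-.055,.153)), proj(t,B(-.114,-.055,.153)))
f=t['frame'].astype(int); m=np.zeros(f.shape[:2],np.uint8); m[150:215,225:280]=(f[...,0]-f[...,2]>60)[150:215,225:280]
k,l,st,c=cv2.connectedComponentsWithStats(m); i=1+np.argmax(st[1:,4]); print(st[i],c[i],onz(t,*c[i],.012),dep(t,*c[i]),B(.025,0,.012))
E
```

```text
[ 0.47143718 -0.21639151  0.24286011] [-0.57  0.29 -0.19  1.09  0.   -0.6 ]
rot [ 0.07 -0.1  -0.24] shift after rot [-0.01 -0.03  3.33]
post [254.36654722 207.77986604] [272.33232596 231.71660017]Traceback (most recent call last):
  File "<stdin>", line 7, in <module>
    return _wrapfunc(a, 'argmax', axis=axis, out=out, **kwds)
    return bound(*args, **kwds)
ValueError: attempt to get argmax of an empty sequence
```

View pics/w3.png

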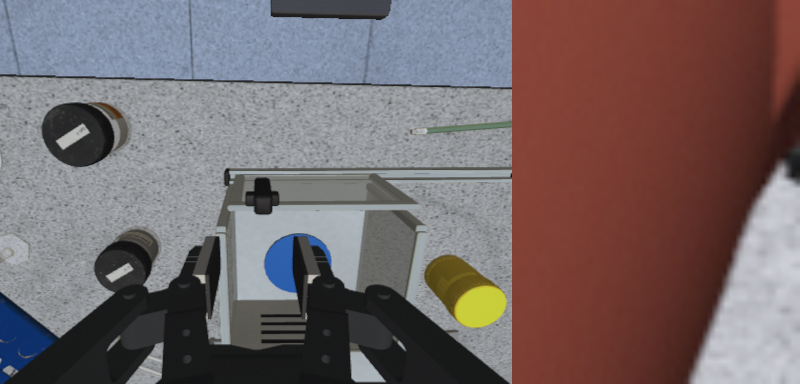

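Wrist view: the black post shows at about (263,205), some 8 px right of the prediction (254,208). I'll measure it by depth and by colour mask.

```bash
python3 - <<'E'
from h import *
w=cam('wrist'); f=w['frame']
m=np.zeros(f.shape[:2],np.uint8); m[170:220,240:285]=(f.max(2)<55)[170:220,240:285]
v,u=np.nonzero(m); P=np.array([dep(w,a,b) for a,b in zip(u,v)]); Q=RB.inv().apply(P-BO)
for z in np.arange(.10,.17,.01):
    k=abs(Q[:,2]-z)<.005
    if k.sum(): print(z.round(2),k.sum(),Q[k].min(0).round(4),Q[k].max(0).round(4))
print(w['depth'][207,258:268],-w['R'].T@w['t'])
f=f.astype(int); m=np.zeros(f.shape[:2],np.uint8); m[220:300,250:340]=(f[...,0]-f[...,2]>60)[220:300,250:340]
v,u=np.nonzero(m); P=np.array([dep(w,a,b) for a,b in zip(u,v)]); print('pad',P.min(0),P.max(0),np.median(P,0),u.min(),u.max(),v.min(),v.max(),B(.025,0,.012))
for q in ((264,263),(298,234),(298,292)): print(onz(w,*q,.012))
E
```

```text
0.1 4 [-0.1104 -0.0618  0.1043] [-0.1102 -0.0357  0.105 ]
0.11 195 [-0.124  -0.0637  0.1051] [-0.1004 -0.0342  0.115 ]
0.12 55 [-0.124  -0.0545  0.115 ] [-0.1222 -0.0426  0.125 ]
0.13 57 [-0.124  -0.0553  0.1257] [-0.1203 -0.043   0.1349]
0.14 71 [-0.124  -0.0553  0.1353] [-0.1207 -0.0414  0.1449]
0.15 335 [-0.1241 -0.0552  0.1451] [-0.109  -0.0415  0.1541]
[0.22472173 0.22457677 0.22404191 0.2240325  0.22396876 0.22438686
 0.22357011 0.         0.22413288 0.22418188] [ 0.38926379 -0.21866213  0.36136626]
pad [ 0.38926379 -0.21866213  0.00628465] [ 0.65457807 -0.11318123  0.36136626] [ 0.60117969 -0.17621804  0.01153712] 265 331 233 290 [ 0.6091902  -0.15850009  0.012     ]
[ 0.60898617 -0.20298564  0.012     ]
[ 0.56500483 -0.16059074  0.012     ]
[ 0.65382787 -0.15448386  0.012     ]
```

Emit:
apply_moves(
  plan=[
    {"ax":0,"ay":0,"az":-0.24,"x":0.06,"y":0.19,"z":0.4,"claw":45},
    {"ax":0,"ay":0,"az":0,"x":0,"y":0,"z":0.7,"claw":45},
    {"ax":0,"ay":0,"az":0,"x":0,"y":0,"z":0.7,"claw":45},
    {"ax":0,"ay":0,"az":0,"x":0,"y":0,"z":0.7,"claw":45},
    {"ax":0,"ay":0,"az":0,"x":0,"y":0,"z":0.5,"claw":45},
    {"ax":0,"ay":0,"az":0,"x":0,"y":0,"z":0.25,"claw":45},
    {"ax":0,"ay":0,"az":0,"x":0,"y":0,"z":0,"claw":45},
    {"ax":0,"ay":0,"az":0,"x":0,"y":0,"z":0,"claw":0},
    {"ax":0,"ay":0,"az":0,"x":0,"y":0,"z":0,"claw":0},
    {"ax":0,"ay":0,"az":0,"x":0,"y":0,"z":0,"claw":0},
    {"ax":0,"ay":0,"az":0,"x":0,"y":0,"z":0,"claw":0},
    {"ax":0,"ay":0,"az":0,"x":0,"y":0,"z":0,"claw":0},
  ],
  grip_force=25,
)

```text
time: 8.62
tool_pos: [0.4709, -0.2119, 0.1474]
ee_rot: [-0.016, 1.0, -0.001, 0.001]
ft_force: [-0.4, 0.5, 6.8]
gripper_width: 0.153
grasp_force: 29.6
```

```bash
python3 - <<'E'
from h import *
s=get_state();print(s['tool_pos'],RB.inv().apply(s['tool_pos']-BO),s['ft_force'])
print((tool(180).inv()*R.from_quat(s['ee_rot'])).as_rotvec(degrees=True))
E
```

```text
[ 0.47089461 -0.21186123  0.1474357 ] [-0.1147353  -0.04946845  0.1474357 ] [-0.36684022  0.48190823  6.79966348]
[ 0.07444856 -0.10739108 -0.19432949]
```

Emit:
apply_moves(
  plan=[
    {"ax":0,"ay":0,"az":0,"x":0,"y":0.3,"z":0,"claw":0},
    {"ax":0,"ay":0,"az":0,"x":0,"y":0.5,"z":0,"claw":0},
    {"ax":0,"ay":0,"az":0,"x":0,"y":0.5,"z":0,"claw":0},
    {"ax":0,"ay":0,"az":0,"x":0,"y":0.5,"z":0,"claw":0},
    {"ax":0,"ay":0,"az":0,"x":0,"y":0.5,"z":0,"claw":0},
    {"ax":0,"ay":0,"az":0,"x":0,"y":0.5,"z":0,"claw":0},
    {"ax":0,"ay":0,"az":0,"x":0,"y":0.5,"z":0,"claw":0},
    {"ax":0,"ay":0,"az":0,"x":0,"y":0.5,"z":0,"claw":0},
    {"ax":0,"ay":0,"az":0,"x":0,"y":0.5,"z":0,"claw":0},
    {"ax":0,"ay":0,"az":0,"x":0,"y":0.5,"z":0,"claw":0},
    {"ax":0,"ay":0,"az":0,"x":0,"y":0.3,"z":0,"claw":0},
    {"ax":0,"ay":0,"az":0,"x":0,"y":0,"z":0,"claw":0},
  ],
)

```text
time: 9.62
tool_pos: [0.4663, -0.0571, 0.1474]
ee_rot: [-0.017, 1.0, 0.0, 0.001]
ft_force: [0.9, 1.2, 6.3]
gripper_width: 0.157
grasp_force: 29.6
```

Emit:
apply_moves(
  plan=[
    {"ax":0,"ay":0,"az":0,"x":0,"y":0.1,"z":0,"claw":0},
    {"ax":0,"ay":0,"az":0,"x":0,"y":0.1,"z":0,"claw":0},
    {"ax":0,"ay":0,"az":0,"x":0,"y":0.1,"z":0,"claw":0},
    {"ax":0,"ay":0,"az":0,"x":0,"y":0,"z":0,"claw":0},
    {"ax":0,"ay":0,"az":0,"x":0,"y":0,"z":0,"claw":0},
  ],
)

```text
time: 10.03
tool_pos: [0.4662, -0.0516, 0.1475]
ee_rot: [-0.015, 1.0, -0.003, 0.001]
ft_force: [-0.7, -11.4, 4.5]
gripper_width: 0.155
grasp_force: 29.4
```

Emit:
apply_moves(
  plan=[
    {"ax":0,"ay":0,"az":0,"x":0,"y":0,"z":0,"claw":45},
    {"ax":0,"ay":0,"az":0,"x":0,"y":0,"z":0,"claw":45},
    {"ax":0,"ay":0,"az":0,"x":0,"y":0,"z":0,"claw":45},
    {"ax":0,"ay":0,"az":0,"x":0,"y":0,"z":0,"claw":45},
    {"ax":0,"ay":0,"az":0,"x":0,"y":0,"z":-0.6,"claw":45},
    {"ax":0,"ay":0,"az":0,"x":0,"y":0,"z":-1,"claw":45},
    {"ax":0,"ay":0,"az":0,"x":0,"y":0,"z":-1,"claw":45},
    {"ax":0,"ay":0,"az":0,"x":0,"y":0,"z":-1,"claw":45},
    {"ax":0,"ay":0,"az":0,"x":0,"y":0,"z":0,"claw":100},
  ],
)

```text
time: 10.78
tool_pos: [0.4674, -0.0499, 0.2593]
ee_rot: [-0.016, 1.0, -0.001, 0.004]
ft_force: [0.9, -0.4, 0.5]
gripper_width: 0.573
grasp_force: 0.0
```

```bash
python3 - <<'E'
from h import *
s=get_state();print(s['tool_pos'],s['qpos'])
Rt=tool(180,35); print(Rt.as_matrix().round(2))
t=goto(np.array([.436,-.3915,.16]),Rt); goto(np.array([.436,-.3915,.05]),Rt,t,Rt)
E
```

```text
[ 0.46744275 -0.04989405  0.25930495] [-2.62172895e-01  1.78720343e-01 -2.93003259e-01  1.09142918e+00
  2.09366077e-04 -2.94096266e-01]
[[-0.82 -0.03  0.57]
 [-0.02  1.    0.02]
 [-0.57  0.   -0.82]]
rot [ -0.04 -34.58   0.25] shift after rot [  3.02 -11.35   1.73]
rot [0. 0. 0.] shift after rot [ 2.1 -0.   3. ]
```

Emit:
apply_moves(
  plan=[
    {"ax":0,"ay":-6.92,"az":0.05,"x":0,"y":-0.6,"z":0,"claw":100},
    {"ax":0,"ay":-6.92,"az":0.05,"x":0,"y":-0.95,"z":0,"claw":100},
    {"ax":0,"ay":-6.92,"az":0.05,"x":0,"y":-0.95,"z":0,"claw":100},
    {"ax":0,"ay":-6.92,"az":0.05,"x":0,"y":-0.95,"z":0,"claw":100},
    {"ax":0,"ay":-6.92,"az":0.05,"x":0,"y":-0.95,"z":0,"claw":100},
    {"ax":0,"ay":0,"az":0,"x":0.4,"y":-0.95,"z":0.2,"claw":100},
    {"ax":0,"ay":0,"az":0,"x":0.4,"y":-0.95,"z":0.2,"claw":100},
    {"ax":0,"ay":0,"az":0,"x":0.4,"y":-0.95,"z":0.2,"claw":100},
    {"ax":0,"ay":0,"az":0,"x":0.4,"y":-0.95,"z":0.2,"claw":100},
    {"ax":0,"ay":0,"az":0,"x":0.4,"y":-0.95,"z":0.2,"claw":100},
    {"ax":0,"ay":0,"az":0,"x":0.4,"y":-0.95,"z":0.2,"claw":100},
    {"ax":0,"ay":0,"az":0,"x":0.4,"y":-0.95,"z":0.2,"claw":100},
    {"ax":0,"ay":0,"az":0,"x":0.2,"y":-0.3,"z":0.3,"claw":100},
    {"ax":0,"ay":0,"az":0,"x":0,"y":0,"z":0,"claw":100},
    {"ax":0,"ay":0,"az":0,"x":0,"y":0,"z":0,"claw":100},
  ],
)

```text
time: 12.03
tool_pos: [0.4292, -0.3903, 0.1599]
ee_rot: [-0.012, 0.955, 0.006, 0.297]
ft_force: [-0.4, 1.3, 0.7]
gripper_width: 1.0
grasp_force: 0.0
```

```bash
python3 - <<'E'
from h import *
s=get_state();print(s['tool_pos'],s['qpos'].round(2),s['time'])
Rt=tool(180,35)
goto(np.array([.436,-.3915,.05]),Rt)
w=cam('wrist');print(proj(w,[.436,-.3915,.074]),proj(w,[.436,-.3915,.05])); cv2.imwrite('pics/w4.png',w['frame'])
t=cam('top'); f=t['frame'].astype(int)
m=np.zeros(f.shape[:2],np.uint8); m[150:215,225:280]=(f[...,0]-f[...,2]>60)[150:215,225:280]
k,l,st,c=cv2.connectedComponentsWithStats(m); 
if k>1: i=1+np.argmax(st[1:,4]); print('pad',st[i],c[i],onz(t,*c[i],.012),dep(t,*c[i]),B(.025,0,.012))
f=w['frame']; m=(f.max(2)<50)&(w['depth']>0); v,u=np.nonzero(m); P=np.array([dep(w,a,b) for a,b in zip(u,v)])
Q=P[(abs(P[:,2]-.0735)<.005)&(abs(P[:,0]-.436)<.06)&(abs(P[:,1]+.39)<.06)]; print('lid',len(Q),Q.min(0),Q.max(0),(Q.min(0)+Q.max(0))/2)
E
```

```text
[ 0.42923428 -0.39028244  0.15985358] [-1.14  0.3  -0.6   0.42  0.55 -1.1 ] 12.0333
rot [ 0.14 -0.44 -0.17] shift after rot [ 1.92 -0.05  2.93]
[253.03902474 153.66057656] [253.14187152 128.64374731]
pad [234 171  34  33 908] [250.58810573 187.00220264] [ 0.60939051 -0.1573271   0.012     ] [ 0.60952485 -0.1573092   0.01157065] [ 0.6091902  -0.15850009  0.012     ]
lid 3669 [ 0.40323021 -0.42127802  0.06851723] [ 0.46344935 -0.36218619  0.0742109 ] [ 0.43333978 -0.39173211  0.07136406]
```

View pics/w4.png

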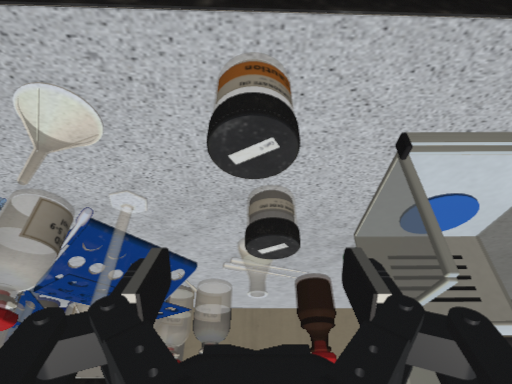

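The wrist view confirms the orange label on the near jar, with its lid at (254,140); the grey jar is at (272,225). I'll descend and grip.

Emit:
apply_moves(
  plan=[
    {"ax":0,"ay":-0.4,"az":0,"x":0.3,"y":-0.05,"z":0.4,"claw":100},
    {"ax":0,"ay":0,"az":0,"x":0.33,"y":0,"z":0.5,"claw":100},
    {"ax":0,"ay":0,"az":0,"x":0.33,"y":0,"z":0.5,"claw":100},
    {"ax":0,"ay":0,"az":0,"x":0.33,"y":0,"z":0.5,"claw":100},
    {"ax":0,"ay":0,"az":0,"x":0.33,"y":0,"z":0.5,"claw":100},
    {"ax":0,"ay":0,"az":0,"x":0.33,"y":0,"z":0.5,"claw":100},
    {"ax":0,"ay":0,"az":0,"x":0,"y":0,"z":0,"claw":100},
    {"ax":0,"ay":0,"az":0,"x":0,"y":0,"z":0,"claw":100},
  ],
)

```text
time: 12.8
tool_pos: [0.4318, -0.391, 0.0563]
ee_rot: [-0.013, 0.954, 0.005, 0.301]
ft_force: [0.0, -0.0, 1.3]
gripper_width: 1.001
grasp_force: 0.0
```

```bash
python3 - <<'E'
from h import *
goto(np.array([.4355,-.3915,.05]),tool(180,35)); s=get_state(); print(s['tool_pos'],s['ft_force'])
E
```

```text
rot [ 0.14 -0.01 -0.05] shift after rot [ 0.02 -0.02  0.04]
[ 0.43175022 -0.39098371  0.0562639 ] [ 0.0137905  -0.04699534  1.27247262]
```

Emit:
apply_moves(
  plan=[
    {"ax":0,"ay":0,"az":0,"x":0,"y":0,"z":0,"claw":80},
    {"ax":0,"ay":0,"az":0,"x":0,"y":0,"z":0,"claw":70},
    {"ax":0,"ay":0,"az":0,"x":0,"y":0,"z":0,"claw":50},
    {"ax":0,"ay":0,"az":0,"x":0,"y":0,"z":0,"claw":30},
    {"ax":0,"ay":0,"az":0,"x":0,"y":0,"z":0,"claw":30},
    {"ax":0,"ay":0,"az":0,"x":0,"y":0,"z":0,"claw":30},
    {"ax":0,"ay":0,"az":0,"x":0,"y":0,"z":0,"claw":30},
  ],
  grip_force=30,
)

```text
time: 13.38
tool_pos: [0.4322, -0.3928, 0.0577]
ee_rot: [-0.013, 0.953, 0.004, 0.302]
ft_force: [-2.3, 2.9, 7.1]
gripper_width: 0.693
grasp_force: 31.1
```

```bash
python3 - <<'E'
from h import *
Rt=tool(180,35); s=get_state(); print(s['tool_pos'],s['ft_force'])
# jar x in grasp: keep jar-to-tcp offset: jar centre world assumed (.4355,-.3915)
off=s['tool_pos']-np.array([.4355,-.3915,.0])
pad=B(.025,0,0); pad[1]=-.1580
a=s['tool_pos']
def leg(b,n):
    global a; print(n,(Rt.inv().apply(b-a)/.03).round(2)); a=b
leg(a+[0,0,.09],'up')
e=B(-.16,0,0); e[1]+=.0005
leg(off+[e[0],e[1],.09],'to front')
leg(off+[pad[0]-.07,pad[1]-.002,.09],'in front over groove, high')
leg(off+[pad[0]-.07,pad[1]-.002,.032],'down')
leg(off+[pad[0],pad[1],.032],'in')
leg(off+[pad[0],pad[1],.012],'set')
E
```

```text
[ 0.43215586 -0.39279855  0.05769261] [-2.29836132  2.86246487  7.10583798]
up [-1.72  0.   -2.46]
to front [ 0.13  7.62 -0.09]
in front over groove, high [-3.14 -0.    2.2 ]
down [ 1.11 -0.    1.58]
in [-1.91  0.    1.34]
set [ 0.38 -0.    0.55]
```

Emit:
apply_moves(
  plan=[
    {"ax":0,"ay":0,"az":0,"x":-0.17,"y":0,"z":-0.25,"claw":30},
    {"ax":0,"ay":0,"az":0,"x":-0.31,"y":0,"z":-0.44,"claw":30},
    {"ax":0,"ay":0,"az":0,"x":-0.31,"y":0,"z":-0.44,"claw":30},
    {"ax":0,"ay":0,"az":0,"x":-0.31,"y":0,"z":-0.44,"claw":30},
    {"ax":0,"ay":0,"az":0,"x":-0.31,"y":0,"z":-0.44,"claw":30},
    {"ax":0,"ay":0,"az":0,"x":-0.31,"y":0,"z":-0.45,"claw":30},
    {"ax":0,"ay":0,"az":0,"x":0,"y":0,"z":0,"claw":30},
    {"ax":0,"ay":0,"az":0,"x":0.0,"y":0.3,"z":0,"claw":30},
    {"ax":0,"ay":0,"az":0,"x":0.01,"y":0.6,"z":0,"claw":30},
    {"ax":0,"ay":0,"az":0,"x":0.02,"y":0.7,"z":-0.01,"claw":30},
    {"ax":0,"ay":0,"az":0,"x":0.02,"y":0.7,"z":-0.02,"claw":30},
    {"ax":0,"ay":0,"az":0,"x":0.02,"y":0.7,"z":-0.02,"claw":30},
    {"ax":0,"ay":0,"az":0,"x":0.02,"y":0.7,"z":-0.02,"claw":30},
    {"ax":0,"ay":0,"az":0,"x":0.01,"y":0.7,"z":-0.01,"claw":30},
    {"ax":0,"ay":0,"az":0,"x":0.01,"y":0.7,"z":-0.01,"claw":30},
    {"ax":0,"ay":0,"az":0,"x":0.01,"y":0.7,"z":0,"claw":30},
    {"ax":0,"ay":0,"az":0,"x":0.01,"y":0.7,"z":0,"claw":30},
    {"ax":0,"ay":0,"az":0,"x":0,"y":0.7,"z":0,"claw":30},
    {"ax":0,"ay":0,"az":0,"x":0,"y":0.42,"z":0,"claw":30},
    {"ax":0,"ay":0,"az":0,"x":0,"y":0,"z":0,"claw":30},
  ],
)

```text
time: 15.05
tool_pos: [0.4186, -0.1599, 0.1448]
ee_rot: [-0.013, 0.954, 0.007, 0.3]
ft_force: [-1.4, 0.1, -1.7]
gripper_width: 0.694
grasp_force: 33.0
```

```bash
python3 - <<'E'
from h import *
Rt=tool(180,35); s=get_state(); print(s['tool_pos'],s['ft_force'],(R.from_quat(s['ee_rot']).inv()*Rt).as_rotvec(degrees=True),s['gripper_width'])
w=cam('wrist'); t=cam('top'); c=cam('scene')
cv2.imwrite('pics/w5.png',np.hstack([w['frame'],c['frame'][60:300,130:400].repeat(1,0)[:384] if 0 else cv2.copyMakeBorder(c['frame'][60:300,130:400],0,144,0,0,0)]))
f=w['frame']; m=(f.max(2)<50)&(w['depth']>0); v,u=np.nonzero(m); P=np.array([dep(w,a,b) for a,b in zip(u,v)])
e=s['tool_pos']; k=(abs(P[:,2]-.162)<.008)&(abs(P[:,0]-e[0])<.045)&(abs(P[:,1]-e[1])<.031); Q=P[k]; print('lid',len(Q),Q.min(0),Q.max(0),(Q.min(0)+Q.max(0))/2)
if len(Q)>50: A=np.c_[Q[:,:2],np.ones(len(Q))]; Z=Q[:,2]; k=Z>np.median(Z)-.003; print(np.linalg.lstsq(A[k],Z[k],rcond=None)[0])
E
```

```text
[ 0.4185717  -0.15990811  0.14476442] [-1.4419308   0.07760571 -1.68138685] [ 0.26479435 -0.13535358 -0.08072725] 0.6941147778050233
lid 4617 [ 0.37694321 -0.19089676  0.15400086] [ 0.4486224  -0.12891172  0.16998501] [ 0.41278281 -0.15990424  0.16199294]
[-0.05111325  0.0086916   0.18180562]
```

View pics/w5.png

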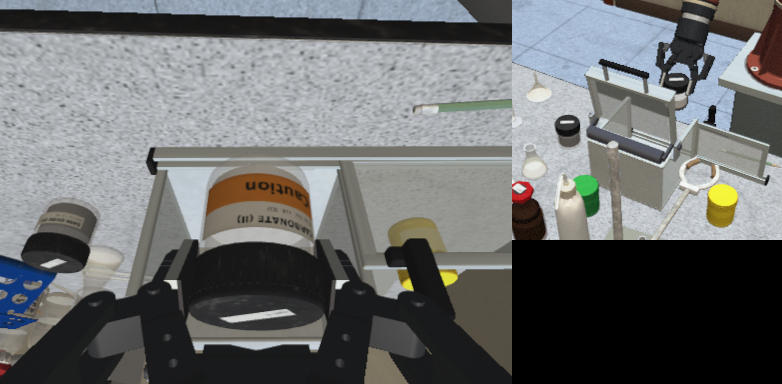

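The wrist view shows the jar held between the pads with its label towards the robot, lid at (255,280). The guard stands open to the right at (420,200). In the scene crop the hood is up and the dark jar has not moved. Those were the ten pictures, so the rest is numeric.

```bash
cat > lid.py <<'E'
from h import *
def lid(w,c,zc,tol=.006):
    v,u=np.mgrid[150:384,100:420]; v=v.ravel();u=u.ravel(); k=w['depth'][v,u]>0; v,u=v[k],u[k]
    P=np.array([dep(w,a,b) for a,b in zip(u,v)]); k=(np.hypot(P[:,0]-c[0],P[:,1]-c[1])<.034)&(abs(P[:,2]-zc)<tol*2); Q=P[k]
    rng=np.random.default_rng(0); best=None
    for _ in range(300):
        q=Q[rng.choice(len(Q),3,0)]; n=np.cross(q[1]-q[0],q[2]-q[0]); l=np.linalg.norm(n)
        if l<1e-5: continue
        n/=l
        if abs(n[2])<.95: continue
        i=abs((Q-q[0])@n)<.0012
        if best is None or i.sum()>best.sum(): best=i
    I=Q[best]; co=np.linalg.lstsq(np.c_[I[:,:2]-c[:2],np.ones(len(I))],I[:,2],rcond=None)[0]
    print('plane',co.round(4),len(I),'lo',np.percentile(I,.5,0).round(4),'hi',np.percentile(I,99.5,0).round(4)); 
E
python3 - <<'E'
from lid import *
s=get_state(); w=cam('wrist'); print(s['tool_pos']); lid(w,[.4215,-.159],.163)
E
```

```text
[ 0.42032841 -0.16398045  0.14611021]
plane [0.0065 0.0114 0.1611] 4521 lo [ 0.3933 -0.1912  0.1595] hi [ 0.4492 -0.133   0.162 ]
```

Emit:
apply_moves(
  plan=[
    {"ax":0,"ay":0,"az":0,"x":-0.3,"y":0,"z":0.21,"claw":30},
    {"ax":0,"ay":0,"az":0,"x":-0.58,"y":0,"z":0.4,"claw":30},
    {"ax":0,"ay":0,"az":0,"x":-0.58,"y":0,"z":0.4,"claw":30},
    {"ax":0,"ay":0,"az":0,"x":-0.58,"y":0,"z":0.4,"claw":30},
    {"ax":0,"ay":0,"az":0,"x":-0.58,"y":0,"z":0.4,"claw":30},
    {"ax":0,"ay":0,"az":0,"x":-0.56,"y":0,"z":0.42,"claw":30},
    {"ax":0,"ay":0,"az":0,"x":0,"y":0,"z":0,"claw":30},
    {"ax":0,"ay":0,"az":0,"x":0.26,"y":0,"z":0.375,"claw":30},
    {"ax":0,"ay":0,"az":0,"x":0.26,"y":0,"z":0.375,"claw":30},
    {"ax":0,"ay":0,"az":0,"x":0.26,"y":0,"z":0.375,"claw":30},
    {"ax":0,"ay":0,"az":0,"x":0.26,"y":0,"z":0.375,"claw":30},
    {"ax":0,"ay":0,"az":0,"x":0,"y":0,"z":0,"claw":30},
    {"ax":0,"ay":0,"az":0,"x":0,"y":0,"z":0,"claw":30},
  ],
)

```text
time: 16.33
tool_pos: [0.5364, -0.1609, 0.0906]
ee_rot: [-0.012, 0.954, 0.005, 0.3]
ft_force: [0.6, 1.0, -1.0]
gripper_width: 0.693
grasp_force: 33.4
```

```bash
python3 - <<'E'
from lid import *
s=get_state(); w=cam('wrist'); s2=get_state(); print(s['tool_pos'],s2['tool_pos'],s['ft_force'],B(.025,0,0)); lid(w,[.538,-.16],.107)
E
```

```text
[ 0.53638999 -0.16090495  0.09055486] [ 0.53697577 -0.16115869  0.09143   ] [ 0.60086554  0.98478624 -1.01518423] [ 0.6091902  -0.15850009  0.        ]
plane [0.0093 0.0136 0.1054] 4597 lo [ 0.5091 -0.1907  0.1036] hi [ 0.5654 -0.1304  0.1064]
```

Emit:
apply_moves(
  plan=[
    {"ax":0,"ay":0,"az":0,"x":-0.26,"y":0,"z":0.18,"claw":30},
    {"ax":0,"ay":0,"az":0,"x":-0.34,"y":0.02,"z":0.24,"claw":30},
    {"ax":0,"ay":0,"az":0,"x":-0.34,"y":0,"z":0.24,"claw":30},
    {"ax":0,"ay":0,"az":0,"x":-0.34,"y":0,"z":0.24,"claw":30},
    {"ax":0,"ay":0,"az":0,"x":-0.34,"y":0,"z":0.24,"claw":30},
    {"ax":0,"ay":0,"az":0,"x":-0.34,"y":0,"z":0.23,"claw":30},
    {"ax":0,"ay":0,"az":0,"x":0,"y":0,"z":0,"claw":30},
    {"ax":0,"ay":0,"az":0,"x":0.1,"y":0,"z":0.14,"claw":30},
    {"ax":0,"ay":0,"az":0,"x":0.1,"y":0,"z":0.14,"claw":30},
    {"ax":0,"ay":0,"az":0,"x":0,"y":0,"z":0,"claw":30},
    {"ax":0,"ay":0,"az":0,"x":0,"y":0,"z":0,"claw":30},
  ],
)

```text
time: 17.3
tool_pos: [0.6078, -0.1578, 0.0804]
ee_rot: [-0.013, 0.954, 0.005, 0.3]
ft_force: [-1.0, 0.8, -1.6]
gripper_width: 0.695
grasp_force: 33.3
```

```bash
python3 - <<'E'
from lid import *
s=get_state(); w=cam('wrist'); s2=get_state(); print(s['tool_pos'],s2['tool_pos'],s['ft_force']); lid(w,[.609,-.158],.095)
E
```

```text
[ 0.60777596 -0.15784561  0.08044483] [ 0.6081263  -0.15806272  0.08082279] [-0.95733467  0.82506993 -1.59932687]
plane [0.0089 0.0121 0.0952] 4627 lo [ 0.5806 -0.1883  0.0936] hi [ 0.6368 -0.1276  0.0963]
```

Emit:
apply_moves(
  plan=[
    {"ax":0,"ay":0,"az":0,"x":0.03,"y":0,"z":0.04,"claw":30},
    {"ax":0,"ay":0,"az":0,"x":0.03,"y":0,"z":0.04,"claw":30},
    {"ax":0,"ay":0,"az":0,"x":0.03,"y":0,"z":0.04,"claw":30},
    {"ax":0,"ay":0,"az":0,"x":0.03,"y":0,"z":0.04,"claw":30},
    {"ax":0,"ay":0,"az":0,"x":0.02,"y":0,"z":0.03,"claw":30},
    {"ax":0,"ay":0,"az":0,"x":0,"y":0,"z":0,"claw":30},
    {"ax":0,"ay":0,"az":0,"x":0,"y":0,"z":0,"claw":30},
  ],
)

```text
time: 17.93
tool_pos: [0.6085, -0.1581, 0.074]
ee_rot: [-0.013, 0.954, 0.005, 0.301]
ft_force: [-0.2, 0.2, -1.3]
gripper_width: 0.696
grasp_force: 33.4
```

Emit:
apply_moves(
  plan=[
    {"ax":0,"ay":0,"az":0,"x":0.01,"y":0,"z":0.02,"claw":30},
    {"ax":0,"ay":0,"az":0,"x":0.01,"y":0,"z":0.02,"claw":30},
    {"ax":0,"ay":0,"az":0,"x":0,"y":0,"z":0,"claw":30},
  ],
)

```text
time: 18.18
tool_pos: [0.6088, -0.1581, 0.0727]
ee_rot: [-0.013, 0.954, 0.005, 0.301]
ft_force: [0.6, -1.1, -1.9]
gripper_width: 0.693
grasp_force: 33.4
```

```bash
python3 - <<'E'
from lid import *
s=get_state(); w=cam('wrist'); s2=get_state(); print(s['tool_pos'],s2['tool_pos'],s['ft_force']); lid(w,[.609,-.158],.087)
E
```

```text
[ 0.60875428 -0.1580697   0.07269991] [ 0.60876458 -0.15806096  0.07274881] [ 0.57949476 -1.09429671 -1.85384786]
plane [0.0098 0.0147 0.0875] 4622 lo [ 0.5813 -0.1886  0.0858] hi [ 0.6378 -0.1278  0.0887]
```

Emit:
apply_moves(
  plan=[
    {"ax":0,"ay":0,"az":0,"x":0.01,"y":0,"z":0.02,"claw":30},
    {"ax":0,"ay":0,"az":0,"x":0.01,"y":0,"z":0.02,"claw":30},
    {"ax":0,"ay":0,"az":0,"x":0,"y":0,"z":0,"claw":30},
  ],
)

```text
time: 18.48
tool_pos: [0.609, -0.1581, 0.0713]
ee_rot: [-0.013, 0.954, 0.005, 0.301]
ft_force: [0.0, 0.4, -0.6]
gripper_width: 0.689
grasp_force: 33.4
```

Emit:
apply_moves(
  plan=[
    {"ax":0,"ay":0,"az":0,"x":0.01,"y":0,"z":0.015,"claw":30},
    {"ax":0,"ay":0,"az":0,"x":0,"y":0,"z":0,"claw":30},
  ],
)

```text
time: 18.65
tool_pos: [0.6089, -0.1581, 0.0708]
ee_rot: [-0.013, 0.954, 0.005, 0.301]
ft_force: [0.3, 0.1, -1.0]
gripper_width: 0.689
grasp_force: 33.4
```

Emit:
apply_moves(
  plan=[
    {"ax":0,"ay":0,"az":0,"x":0.01,"y":0,"z":0.015,"claw":30},
    {"ax":0,"ay":0,"az":0,"x":0.01,"y":0,"z":0.015,"claw":30},
    {"ax":0,"ay":0,"az":0,"x":0,"y":0,"z":0,"claw":30},
  ],
)

```text
time: 18.9
tool_pos: [0.6091, -0.1581, 0.0699]
ee_rot: [-0.013, 0.954, 0.005, 0.301]
ft_force: [-0.6, 0.1, -1.5]
gripper_width: 0.696
grasp_force: 33.4
```

Emit:
apply_moves(
  plan=[
    {"ax":0,"ay":0,"az":0,"x":0.01,"y":0,"z":0.015,"claw":30},
    {"ax":0,"ay":0,"az":0,"x":0,"y":0,"z":0,"claw":30},
  ],
)

```text
time: 19.07
tool_pos: [0.6095, -0.1581, 0.0698]
ee_rot: [-0.013, 0.953, 0.005, 0.301]
ft_force: [-2.5, 0.8, 4.6]
gripper_width: 0.692
grasp_force: 33.8
```

Emit:
apply_moves(
  plan=[
    {"ax":0,"ay":0,"az":0,"x":0,"y":0,"z":0,"claw":71},
    {"ax":0,"ay":0,"az":0,"x":0,"y":0,"z":0,"claw":76},
    {"ax":0,"ay":0,"az":0,"x":0,"y":0,"z":0,"claw":85},
    {"ax":0,"ay":0,"az":0,"x":0,"y":0,"z":0,"claw":96},
    {"ax":0,"ay":0,"az":0,"x":0,"y":0,"z":0,"claw":96},
    {"ax":0,"ay":0,"az":0,"x":0,"y":0,"z":0,"claw":96},
    {"ax":0,"ay":0,"az":0,"x":0,"y":0,"z":-0.2,"claw":96},
    {"ax":0,"ay":0,"az":0,"x":0,"y":0,"z":-0.5,"claw":96},
    {"ax":0,"ay":0,"az":0,"x":0,"y":0,"z":-0.8,"claw":96},
    {"ax":0,"ay":0,"az":0,"x":0,"y":0,"z":-1,"claw":96},
    {"ax":0,"ay":0,"az":0,"x":0,"y":0,"z":-1,"claw":96},
    {"ax":0,"ay":0,"az":0,"x":0,"y":0,"z":-1,"claw":96},
    {"ax":0,"ay":0,"az":0,"x":0,"y":0,"z":-1,"claw":96},
    {"ax":0,"ay":0,"az":0,"x":0,"y":0,"z":-0.6,"claw":96},
    {"ax":0,"ay":0,"az":0,"x":0,"y":0,"z":0,"claw":45},
    {"ax":0,"ay":0,"az":0,"x":0,"y":0,"z":0,"claw":45},
  ],
)

```text
time: 20.4
tool_pos: [0.5043, -0.1617, 0.2204]
ee_rot: [-0.013, 0.953, 0.004, 0.302]
ft_force: [0.4, 0.0, 0.4]
gripper_width: 0.706
grasp_force: 0.0
```

```bash
python3 - <<'E'
from lid import *
s=get_state(); w=cam('wrist'); print(s['tool_pos'],s['ft_force'])
lid(w,[.609,-.158],.086)
f=w['frame'].astype(int); m=(f[...,0]-f[...,2]>60)&(w['depth']>0)
v,u=np.nonzero(m); P=np.array([dep(w,a,b) for a,b in zip(u,v)]); P=P[(abs(P[:,2]-.012)<.006)&(np.hypot(P[:,0]-.609,P[:,1]+.158)<.06)]
c=np.array([.609,-.158]); 
for a in range(0,360,30):
    d=np.array([np.cos(np.radians(a)),np.sin(np.radians(a))]); e=P[:,:2]-c; k=(e@d>0)&(abs(e@[-d[1],d[0]])<.006)
    if k.sum(): print(a,(e[k]@d).min().round(4),(e[k]@d).max().round(4))
goto(B(-.115,.111,.215),tool(180))
E
```

```text
[ 0.50426915 -0.16170813  0.22038748] [0.38691312 0.01945485 0.37733909]
plane [0.0029 0.0009 0.0843] 1612 lo [ 0.583  -0.1848  0.0831] hi [ 0.6395 -0.1286  0.0854]
60 0.0345 0.0444
90 0.0287 0.0447
120 0.0247 0.0456
150 0.0224 0.0467
180 0.0215 0.0469
210 0.0223 0.0453
240 0.0235 0.0445
270 0.0249 0.0441
300 0.0304 0.045
rot [ 2.000e-02  3.503e+01 -7.000e-02] shift after rot [ 1.16  3.7  -0.06]
```

Emit:
apply_moves(
  plan=[
    {"ax":0,"ay":7,"az":0,"x":0,"y":0.4,"z":0,"claw":45},
    {"ax":0,"ay":7,"az":0,"x":0,"y":0.6,"z":0,"claw":45},
    {"ax":0,"ay":7,"az":0,"x":0,"y":0.6,"z":0,"claw":45},
    {"ax":0,"ay":7,"az":0,"x":0,"y":0.6,"z":0,"claw":45},
    {"ax":0,"ay":7,"az":0,"x":0,"y":0.6,"z":0,"claw":45},
    {"ax":0,"ay":0,"az":0,"x":0.6,"y":0.5,"z":0,"claw":45},
    {"ax":0,"ay":0,"az":0,"x":0.56,"y":0.4,"z":0,"claw":45},
    {"ax":0,"ay":0,"az":0,"x":0,"y":0,"z":0,"claw":45},
    {"ax":0,"ay":0,"az":0,"x":0,"y":0,"z":0,"claw":45},
  ],
)

```text
time: 21.2
tool_pos: [0.4659, -0.0503, 0.2176]
ee_rot: [-0.015, 1.0, 0.001, -0.001]
ft_force: [0.2, 0.4, 0.0]
gripper_width: 0.453
grasp_force: 0.0
```

```bash
python3 - <<'E'
from h import *
w=cam('wrist'); f=w['frame']; g=B(-.115,.111,.15)
v,u=np.nonzero((f.max(2)<60)&(w['depth']>0)); P=np.array([dep(w,a,b) for a,b in zip(u,v)]); Q=RB.inv().apply(P-BO)
k=(abs(Q[:,2]-.149)<.007)&(np.hypot(Q[:,0]+.115,Q[:,1]-.111)<.03); print(k.sum(),Q[k].min(0),Q[k].max(0))
print(get_state()['tool_pos'])
goto(B(-.115,.111,.141),tool(180))
E
```

```text
507 [-0.12445378  0.10420849  0.14213814] [-0.10903233  0.11789573  0.15405673]
[ 0.46644401 -0.05092903  0.21823872]
rot [ 0.08 -0.06  0.02] shift after rot [ 0.01 -0.02  2.37]
```

Emit:
apply_moves(
  plan=[
    {"ax":0,"ay":0,"az":0,"x":0.03,"y":0,"z":0.5,"claw":45},
    {"ax":0,"ay":0,"az":0,"x":0,"y":0,"z":0.7,"claw":45},
    {"ax":0,"ay":0,"az":0,"x":0,"y":0,"z":0.7,"claw":45},
    {"ax":0,"ay":0,"az":0,"x":0,"y":0,"z":0.4,"claw":45},
    {"ax":0,"ay":0,"az":0,"x":0,"y":0,"z":0,"claw":45},
    {"ax":0,"ay":0,"az":0,"x":0,"y":0,"z":0,"claw":0},
    {"ax":0,"ay":0,"az":0,"x":0,"y":0,"z":0,"claw":0},
    {"ax":0,"ay":0,"az":0,"x":0,"y":0,"z":0,"claw":0},
    {"ax":0,"ay":0,"az":0,"x":0,"y":0,"z":0,"claw":0},
    {"ax":0,"ay":0,"az":0,"x":0,"y":0,"z":0,"claw":0},
  ],
  grip_force=25,
)

```text
time: 22.08
tool_pos: [0.4661, -0.0517, 0.1512]
ee_rot: [-0.014, 1.0, -0.0, 0.001]
ft_force: [0.2, -3.9, 2.9]
gripper_width: 0.154
grasp_force: 29.4
```

Emit:
apply_moves(
  plan=[
    {"ax":0,"ay":0,"az":0,"x":0,"y":-0.3,"z":0,"claw":0},
    {"ax":0,"ay":0,"az":0,"x":0,"y":-0.5,"z":0,"claw":0},
    {"ax":0,"ay":0,"az":0,"x":0,"y":-0.5,"z":0,"claw":0},
    {"ax":0,"ay":0,"az":0,"x":0,"y":-0.5,"z":0,"claw":0},
    {"ax":0,"ay":0,"az":0,"x":0,"y":-0.5,"z":0,"claw":0},
    {"ax":0,"ay":0,"az":0,"x":0,"y":-0.5,"z":0,"claw":0},
    {"ax":0,"ay":0,"az":0,"x":0,"y":-0.5,"z":0,"claw":0},
    {"ax":0,"ay":0,"az":0,"x":0,"y":-0.5,"z":0,"claw":0},
    {"ax":0,"ay":0,"az":0,"x":0,"y":-0.5,"z":0,"claw":0},
    {"ax":0,"ay":0,"az":0,"x":0,"y":-0.5,"z":0,"claw":0},
    {"ax":0,"ay":0,"az":0,"x":0,"y":-0.3,"z":0,"claw":0},
    {"ax":0,"ay":0,"az":0,"x":0,"y":-0.15,"z":0,"claw":0},
    {"ax":0,"ay":0,"az":0,"x":0,"y":0,"z":0,"claw":0},
  ],
)

```text
time: 23.17
tool_pos: [0.4708, -0.2105, 0.1512]
ee_rot: [-0.013, 1.0, -0.0, 0.001]
ft_force: [2.3, -0.4, 6.5]
gripper_width: 0.155
grasp_force: 29.9
```

Emit:
apply_moves(
  plan=[
    {"ax":0,"ay":0,"az":0,"x":0,"y":-0.1,"z":0,"claw":0},
    {"ax":0,"ay":0,"az":0,"x":0,"y":-0.1,"z":0,"claw":0},
    {"ax":0,"ay":0,"az":0,"x":0,"y":-0.1,"z":0,"claw":0},
    {"ax":0,"ay":0,"az":0,"x":0,"y":0,"z":0,"claw":0},
    {"ax":0,"ay":0,"az":0,"x":0,"y":0,"z":0,"claw":0},
  ],
)

```text
time: 23.58
tool_pos: [0.4709, -0.2169, 0.1511]
ee_rot: [-0.014, 1.0, 0.002, 0.002]
ft_force: [2.0, 8.1, 9.4]
gripper_width: 0.153
grasp_force: 30.4
```

Emit:
apply_moves(
  plan=[
    {"ax":0,"ay":0,"az":0,"x":0,"y":0,"z":0,"claw":45},
    {"ax":0,"ay":0,"az":0,"x":0,"y":0,"z":0,"claw":45},
    {"ax":0,"ay":0,"az":0,"x":0,"y":0,"z":0,"claw":45},
    {"ax":0,"ay":0,"az":0,"x":0,"y":0,"z":0,"claw":45},
    {"ax":0,"ay":0,"az":0,"x":0,"y":0,"z":-0.4,"claw":45},
    {"ax":0,"ay":0,"az":0,"x":0,"y":0,"z":-0.8,"claw":45},
    {"ax":0,"ay":0,"az":0,"x":0,"y":0,"z":-0.8,"claw":45},
    {"ax":0,"ay":0,"az":0,"x":0,"y":0,"z":-0.8,"claw":45},
    {"ax":0,"ay":0,"az":0,"x":0,"y":0,"z":0,"claw":45},
    {"ax":0,"ay":0,"az":0,"x":0,"y":0,"z":0,"claw":45},
  ],
)

```text
time: 24.42
tool_pos: [0.4705, -0.2182, 0.2351]
ee_rot: [-0.014, 1.0, -0.0, 0.001]
ft_force: [-0.0, -0.1, -0.6]
gripper_width: 0.448
grasp_force: 0.0
```

```bash
python3 - <<'E'
from h import *
w=cam('wrist'); f=w['frame']
v,u=np.nonzero((f.max(2)<60)&(w['depth']>0)); P=np.array([dep(w,a,b) for a,b in zip(u,v)]); Q=RB.inv().apply(P-BO)
k=(abs(Q[:,2]-.149)<.007)&(np.hypot(Q[:,0]+.115,Q[:,1]+.055)<.03); print('post',k.sum(),Q[k].min(0),Q[k].max(0))
s=cam('scene'); f=s['frame']; v,u=np.nonzero((f.max(2)<60)&(s['depth']>0)); P=np.array([dep(s,a,b) for a,b in zip(u,v)]); Q=RB.inv().apply(P-BO)
k=(abs(Q[:,2]-.335)<.02)&(abs(Q[:,0]-.076)<.04)&(abs(Q[:,1])<.06); print('bar',k.sum(),Q[k].mean(0))
k=(abs(P[:,2]-.066)<.006)&(np.hypot(P[:,0]-.587,P[:,1]+.3665)<.045); print('grey',k.sum(),P[k].min(0),P[k].max(0))
import pickle
s0=pickle.load(open('d.pkl','rb'))['scene']; print('grey diff',np.abs(s0['frame'][165:210,165:205].astype(int)-s['frame'][165:210,165:205]).mean())
print(get_state()['ft_force'],get_state()['tool_pos'])
E
```

```text
post 427 [-0.12410977 -0.06077517  0.14201339] [-0.10870155 -0.04683836  0.15413663]
bar 294 [0.08032217 0.00486251 0.33445725]
grey 238 [ 0.56422603 -0.39190541  0.06008471] [ 0.62269578 -0.33629306  0.06960253]
grey diff 6.807222222222222
[-0.2281513  -0.36525131 -0.46670194] [ 0.46952358 -0.21749055  0.23335522]
```

```bash
python3 - <<'E'
from h import *
import pickle
s0=pickle.load(open('d.pkl','rb'))['scene']; s=cam('scene')
for q in (s0,s):
    m=np.zeros((384,512),np.uint8); m[170:192,168:204]=(q['frame'].max(2)<60)[170:192,168:204]; v,u=np.nonzero(m); print('grey lid px',len(u),u.mean(),v.mean())
w=cam('wrist'); v,u=np.nonzero(w['depth']>0); k=(v>150); P=np.array([dep(w,a,b) for a,b in zip(u[k],v[k])])
i=(abs(P[:,2]-.085)<.004)&(np.hypot(P[:,0]-.61,P[:,1]+.158)<.05); Q=P[i]; print('jar lid',len(Q),Q.min(0) if len(Q) else '',Q.max(0) if len(Q) else '')
print(hand_in())
E
```

```text
grey lid px 286 185.73776223776224 184.4020979020979
grey lid px 269 186.0817843866171 184.4275092936803
jar lid 700 [ 0.58610089 -0.18679704  0.08100025] [ 0.64113971 -0.1577218   0.08628399]
the job is handed in; nothing more can be done
None
```

Job handed in at about 24 s of robot time: the hood is resting open, the orange-labelled jar stands upright wholly on the blue pad, the guard is shut to within about 1 mm of its stop, and the grey jar has not moved.

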